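# Find and seat the rocking nest cover

## Task

One of the four nest covers on the test bed is riding on top of its dowels. Press with a fingertip on the corners of the covers until you find the one that rocks, tipping it under the finger, then push that cover along its guides until it drops over both dowels and lies flat like the others. Do not lift any cover, and leave all the other things where they stand.

Things in the scene. Friction and masses are not known exactly. Their poses are not given: they have to be found in the camera images.
- bed: Black base plate, 210 mm (its x) by 470 mm (its y), 12 mm thick, fixed; origin at the centre of its underside, on the bench. Four equal nests stand on it in a row along its y axis. In front of and behind every cover the bed is clear for 25 mm either side of the nest's centre line.
- nest_1 (a point): Centre of the top of a nest: a grey block 100 mm (bed's x) by 76 mm (y), its flat top 32 mm above the bench. Axes as the bed's. Two steel dowels, 6 mm thick, stand 3.5 mm above this top at x -40, y -16 mm and x +40, y +16 mm from here.
- nest_2 (a point): The same for the next nest. Along both y sides of each nest runs an aluminium guide bar, 96 mm long, 7 mm wide, its top 40 mm above the bench, level with a seated cover's top. A cover has 1 mm of play to each guide, so it slides along the bed's x axis only.
- nest_3 (a point): The same for the third nest. In one of the four nests the cover is 6 to 11 mm off along x, towards either end, and its underside rests on the two dowel tips; the other three covers are seated over their dowels and do not move when pressed.
- nest_4 (a point): The same for the fourth nest.
- cover_1: Aluminium cover plate in one of the nests (any of them: go by position), 110 mm (its x) by 80 mm (y), 8 mm thick, about 0.26 kg, loose; origin at the centre of its underside, axes along the bed's. Two 10 mm holes at x -40, y -16 and x +40, y +16 mm take the dowels. A brass hose fitting, 23 mm across, 22 mm tall, stands on it at x -30, y +24 mm.
- cover_1_corner (a point): Point on the top face of cover_1 near the corner diagonally across from the fitting, at x +41, y -26 mm of the cover (14 mm in from both edges); clear to press on. 40 mm above the bench when seated.
- cover_1_port (a point): Point on the top face of cover_1 at the foot of its brass fitting, on the fitting's axis, at x -30, y +24 mm of the cover. 40 mm above the bench when seated.
- cover_2: Same as cover_1. Seated, its underside is level, 32 mm above the bench, and its ends overhang the grey block by 5 mm.
- cover_2_corner (a point): Point on the top face of cover_2 near the corner diagonally across from the fitting, at x +41, y -26 mm of the cover (14 mm in from both edges); clear to press on. 40 mm above the bench when seated.
- cover_2_port (a point): Point on the top face of cover_2 at the foot of its brass fitting, on the fitting's axis, at x -30, y +24 mm of the cover. 40 mm above the bench when seated.
- cover_3: Same as cover_1. A cover that rides on its dowels lies with the fitting's corner down and the corner across from it up to 7 mm high. A press of up to 2 N there tips it, the fitting's corner rising about 4 mm; it falls back on release.
- cover_3_corner (a point): Point on the top face of cover_3 near the corner diagonally across from the fitting, at x +41, y -26 mm of the cover (14 mm in from both edges); clear to press on. 40 mm above the bench when seated.
- cover_3_port (a point): Point on the top face of cover_3 at the foot of its brass fitting, on the fitting's axis, at x -30, y +24 mm of the cover. 40 mm above the bench when seated.
- cover_4: Same as cover_1. A riding cover slides along x under a push of about 2 N on the middle of its end face, and drops over the dowels when its holes come within 2 mm of them.
- cover_4_corner (a point): Point on the top face of cover_4 near the corner diagonally across from the fitting, at x +41, y -26 mm of the cover (14 mm in from both edges); clear to press on. 40 mm above the bench when seated.
- cover_4_port (a point): Point on the top face of cover_4 at the foot of its brass fitting, on the fitting's axis, at x -30, y +24 mm of the cover. 40 mm above the bench when seated.
- spare_fitting: Spare brass hose fitting, 23 mm across, 22 mm tall, standing on the near edge of the bed between the two middle nests; origin under its centre.
- vial: Small amber vial, 22 mm across, 46 mm tall, standing on the near edge of the bed between two nests; origin under its centre.
- thumb_nut: Steel thumb nut, 22 mm across, 16 mm tall, standing on the far edge of the bed between two nests; origin under its centre.
- reagent: Glass reagent bottle with blue cap, 70 mm across, 125 mm tall, left of the bed; origin under its centre.
- driver: Screwdriver, 170 mm long, lying right of the bed.
- dispense_pen: Dark green dispensing pen, about 145 mm long, 23 mm thick, lying right of the bed.
- part_tray: White open parts tray, 100 by 140 by 28 mm, left of the bed; origin under its centre.
There are look-alikes about, which are no part of the job. What is shaped like the cover_1 but brown or pink is not meant.

How it is judged (in metres and radians):
On the way:
1. the riding cover rocks under the fingers: its high corner goes down and its fitting comes up (((contact force between the fingers and cover_1 above 0.3 N and height (world z) of cover_1_corner below 0.0425 m and height (world z) of cover_1_port above 0.043 m) or (contact force between the fingers and cover_2 above 0.3 N and height (world z) of cover_2_corner below 0.0425 m and height (world z) of cover_2_port above 0.043 m) or (contact force between the fingers and cover_3 above 0.3 N and height (world z) of cover_3_corner below 0.0425 m and height (world z) of cover_3_port above 0.043 m) or (contact force between the fingers and cover_4 above 0.3 N and height (world z) of cover_4_corner below 0.0425 m and height (world z) of cover_4_port above 0.043 m))), for 0.1 s.
At the end, for the whole second after the job is handed in: All four covers lie at rest, flat on their nests over both dowels: underside 32 mm above the bench within +1.2 / -1.5 mm, tilted less than 0.015 rad (height (world z) of cover_1 between 0.0305 and 0.0332 m and angle between each of cover_1, cover_2, cover_3, cover_4's own z axis and vertical below 0.015 rad and linear speed of each of cover_1, cover_2, cover_3, cover_4 below 0.01 m/s and height (world z) of cover_2 between 0.0305 and 0.0332 m and height (world z) of cover_3 between 0.0305 and 0.0332 m and height (world z) of cover_4 between 0.0305 and 0.0332 m); the robot touches nothing.
It fails at once if a cover is lifted: the centre of its underside more than 15 mm above its seat (height (world z) of any of cover_1, cover_2, cover_3, cover_4 above 0.047 m).
It fails at once if a cover is carried or shoved out of its place: more than 25 mm from where it started (distance of any of cover_1, cover_2, cover_3, cover_4 from where it was at the start of the episode above 0.025 m).
It fails at once if one of the other loose things is moved by more than 20 mm (distance of any of spare_fitting, vial, thumb_nut, reagent, driver, dispense_pen, part_tray from where it was at the start of the episode above 0.02 m).
It also fails if it takes over 54 s, if anything falls off the work surface, if the arm or the gripper's body presses on something with over 40 N, if the wrist force passes 120 N, or if a joint passes its speed limit or range.

## Robot

A 6-joint arm with a two-finger parallel gripper is mounted at the origin on the work surface. World frame = base frame: x ahead of the robot, y to its left, z up, the work surface at z = 0. Lengths are in mm, angles in rad, forces in N, time in s.
With the tool pointing down it reaches from about 300 to 775 mm from the base axis. Payload 14.6 kg.
Tool frame: the origin (TCP) lies on the centre line of the jaws, within the pads' length; the fingertips stand ahead of it and the grasp point (between the pads) is the TCP (manip.tip_reach is the z of the fingertips in the tool frame, in mm); z points along the fingers, y is the direction in which the jaws open and shut (so a half turn about z gives the same grasp; the last joint's range is limited). The gripper opens to 94 mm and grips with 3 to 60 N. Pads are 16 mm wide; open, the fingers measure 119 mm over their backs; the gripper's body (75 mm by 177 mm) begins 78 mm behind the grasp point.
Start: joints at [-1.208, 0.3, 1.521, -0, 1.321, -0.067], TCP at [229.171, -499.97, 224.446] pointing down, gripper open.
Joint ranges: [-3.03, 3.03], [-0.79, 2.21], [0.23, 2.52], [-1.04, 4.18], [0, 3.07], [-2.55, 2.55]. Speed limits (rad/s): [2.22, 2.22, 2.57, 3.14, 3.14, 3.14].

## Interface

Orientations are given as [roll, pitch, yaw] about the fixed x, y, z axes, in that order (R = Rz(yaw) Ry(pitch) Rx(roll)).
In Python, from cell import manip, camera, search_frame, masks_of, tip_of gives the robot as it stands.
- The arm moves only by the tool send_rows, never from a script. Its argument "plan" is a list of rows, each an object with "travel": the shift along the tool's x, y, z in mm, a list of three; "delta_rot": the turn, a rotation vector about the tool's x, y, z in degrees, a list of three; "fingers": the gripper's target within -1 to 1 (shut at 1, half-way at 0, fully open at -1). In form: [{"travel": [dx, dy, dz], "delta_rot": [wx, wy, wz], "fingers": fingers}, ...]. A call has 1 to 20 rows; each row shifts and turns the commanded pose from where the row before left it, along the tool's axes as they then stand; what a row does not reach is not made up. A row lasts 1/8 s, in which the tool goes at most 62.5 mm and 10.7 degrees, less where a joint would pass 70% of its speed; a pose out of reach is approached as far as the arm can. A call is refused whole if a number of a shift passes 62.5 or a number of a turn 10.7, either way. A call with a gripper value outside its range is refused whole. The fingers move at their own pace and stop on an object; "grip_force" is the grip in N (left out, the last holds). Time passes only in rows, so rows that do not move let the fingers close. It gives the time, the measured TCP pose, the force and the opening at its end, in the units of the state.
- manip.read_state(): the state, without advancing time (a new reading comes with each control period).
- camera(name): name is "scene" or "top" or "wrist"; returns a dict with "color" (420x560x3 uint8, red, green, blue), "z_map" (420x560 float32, mm along the optical axis (not along the pixel's ray), 0 where there is no reading), "fov_y" (degrees; the focal length in pixels is half the picture's height over the tangent of half this angle, whatever the lens; pixels are square), "cx", "cy" (the principal point, pixels), "world_from_camera" (4x4, takes a point from camera to world coordinates); the wrist camera has in their place "tool_from_camera" (4x4, takes a point from camera to tool coordinates, whose origin is the TCP and whose axes are the flange's). Camera axes: x right, y up, looking along -z (the intrinsics and any distortion apply to the point x, -y, -z); pixel columns grow to the right and rows downward; lengths in mm; the calibration is good to about 2 mm. The wrist camera is an equidistant fisheye: a pixel r from the principal point sees the ray r / f radians off the axis. A picture is of the moment at which its call begins: read the wrist's pose just before it.
- manip.sign_off(): hands the job in, once; it reports no verdict.
Trained networks look in the newest picture that a camera, given by its name, has taken for a name from the list of things; names that differ only in an ending like _2 or _b are one class to them, and where a whole thing is asked for, a point or a joint stands for the part that bears it (a point fixed in the world has none). Each returns a list of dicts, best first, with "confidence" (0 to 1); they miss things now and then, are a little off and sometimes report something else, mostly with a low value. They report only what shows in the picture. A call takes as long as a camera call. They do not tell look-alikes from the thing itself.
- search_frame(name, camera): "at" ([x, y, z] in mm, in the coordinates of the camera as it stood for that picture, good to about 4 mm: the middle of the surface that is visible of it).
- masks_of(name, camera): "region" (420x560 bool, what is visible of it).
- tip_of(name, camera): "at" ([x, y, z] in mm, in the coordinates of the camera as it stood for that picture, good to about 4 mm: a listed point, or the origin of a listed thing).
The state is a dict: "clock": time; "joints": joint angles; "qd": joint speeds; "effort": joint torques, N m; "eef_pos": TCP position; "eef_rot": TCP orientation; "wrist_force": force on the tool from outside, world axes, zero at the start; "moment": the same for the moment, N m; "finger_gap": finger opening in mm.
Only numpy, scipy, OpenCV 4.12 (cv2) and the standard library are available. Lean on these libraries where they do the work, as an engineer would, in place of code of your own. Each camera call takes 0.05 s, during which the arm holds its last target. There are 200 camera calls.

## Working session

There is one attempt and no reset: what is moved stays moved. The work goes in short steps, Python scripts to look and compute and a tool call to move; the robot and the scene stay as the last step left them, time stands still between calls to the robot, and variables do not carry over. Pictures are saved under pics/ and viewed, about 8 in all and at most 12, crops included, and the job is handed in when it is done.

Besides the shell and the picture viewer there is one more tool, called after ">>>" as name(argument=value, ...), one argument or row to a line, values as JSON. send_rows: Moves the arm, as the interface text tells. Its arguments: {"type":"object","properties":{"plan":{"type":"array"},"grip_force":{"type":"number"}},"required":["plan"]}

```bash
ls; mkdir -p pics
cat > h.py <<'E'
import numpy as np, cv2
from cell import manip, camera, search_frame, masks_of, tip_of
def cloud(im):
    h,w=im["z_map"].shape; f=h/2/np.tan(np.radians(im["fov_y"])/2)
    u,v=np.meshgrid(np.arange(w),np.arange(h)); z=im["z_map"]
    P=np.stack([(u-im["cx"])/f*z,-(v-im["cy"])/f*z,-z,np.ones_like(z)],-1)
    return (P@np.array(im["world_from_camera"]).T)[...,:3]
def w(im,p): return (np.array(im["world_from_camera"])@np.r_[p,1])[:3]
E
python3 - <<'E'
from h import *
print(manip.tip_reach, manip.read_state())
for n in("top","scene"):
    im=camera(n); np.savez("pics/%s0.npz"%n,color=im["color"],P=cloud(im))
    cv2.imwrite("pics/%s0.png"%n,cv2.resize(im["color"][...,::-1],(784,588)))
    for k in("bed","nest_1","cover_1","cover_1_corner","cover_1_port","spare_fitting","vial","thumb_nut","reagent"):
        for d in tip_of(k,n): print(n,k,round(d["confidence"],2),w(im,d["at"]).round(0))
E
```

```text
pics
19.0 {'clock': 0.0, 'joints': array([-1.20763067e+00,  3.00476922e-01,  1.52158757e+00, -1.85708965e-05,
        1.32073118e+00, -6.65439386e-02]), 'qd': array([-0.00105287,  0.00124812,  0.00113595, -0.00157126, -0.00093631,
       -0.0004432 ]), 'effort': array([-8.58035892e-04, -5.31804764e+01, -3.52736521e+01,  7.07848719e-02,
        2.43876205e-02, -7.96730183e-05]), 'eef_pos': array([ 229.06530079, -499.75198962,  223.88039123]), 'eef_rot': array([-3.14039111e+00, -6.20463320e-05,  4.29714163e-01]), 'wrist_force': array([ 0.17478341, -0.24359812, -0.6859043 ]), 'moment': array([ 0.01660572, -0.01037979,  0.00680587]), 'finger_gap': 94.15704487438488}
top bed 0.56 [529. -24.  -1.]
top nest_1 0.86 [551. 133.  28.]
top nest_1 0.7 [ 510. -198.   35.]
top nest_1 0.7 [524. -88.  29.]
top nest_1 0.7 [543.  27.  36.]
top cover_1 0.91 [293. 233.  -2.]
top cover_1 0.88 [261. 430.  -1.]
top cover_1 0.79 [ 520. -199.   38.]
top cover_1 0.73 [549. 138.  32.]
top cover_1 0.71 [525. -84.  33.]
top cover_1 0.57 [533.  25.  33.]
top cover_1 0.37 [637. 437.   2.]
top cover_1_corner 0.83 [3
[... 729 characters left out ...]
0.77 [548. 136.  38.]
scene cover_1 0.67 [525. -80.  34.]
scene cover_1 0.65 [539.  20.  37.]
scene cover_1 0.63 [293. 229.   4.]
scene cover_1_corner 0.82 [300. 464.   8.]
scene cover_1_corner 0.72 [303. 278.  10.]
scene cover_1_corner 0.68 [585. 105.  40.]
scene cover_1_corner 0.19 [ 554. -227.   47.]
scene cover_1_port 0.78 [286. 195.   9.]
scene cover_1_port 0.67 [525. 164.  41.]
scene cover_1_port 0.55 [233. 402.  11.]
scene spare_fitting 0.63 [524. -84.  36.]
scene spare_fitting 0.43 [444. -15.  14.]
scene vial 0.69 [455.  90.  11.]
scene thumb_nut 0.62 [541.  23.  32.]
scene thumb_nut 0.45 [ 602. -142.   12.]
scene thumb_nut 0.28 [ 446. -443.    3.]
scene reagent 0.74 [431. 388.   1.]
```

View pics/top0.png

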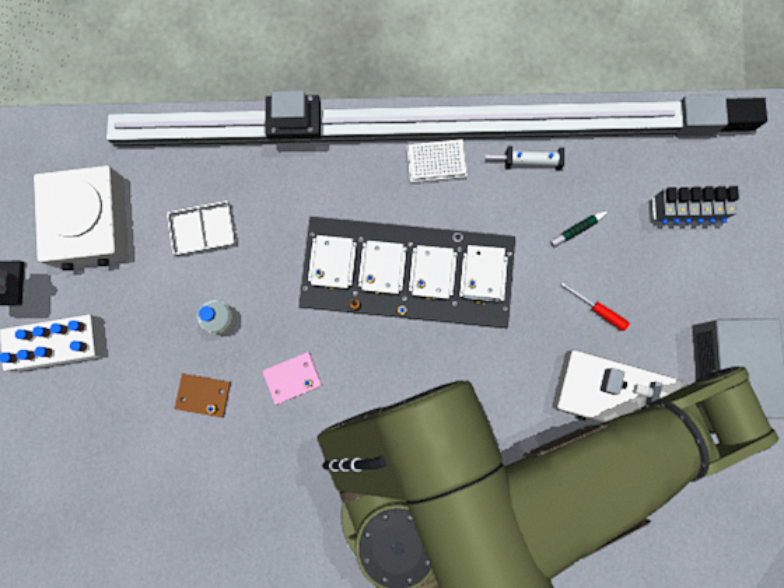

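View pics/scene0.png

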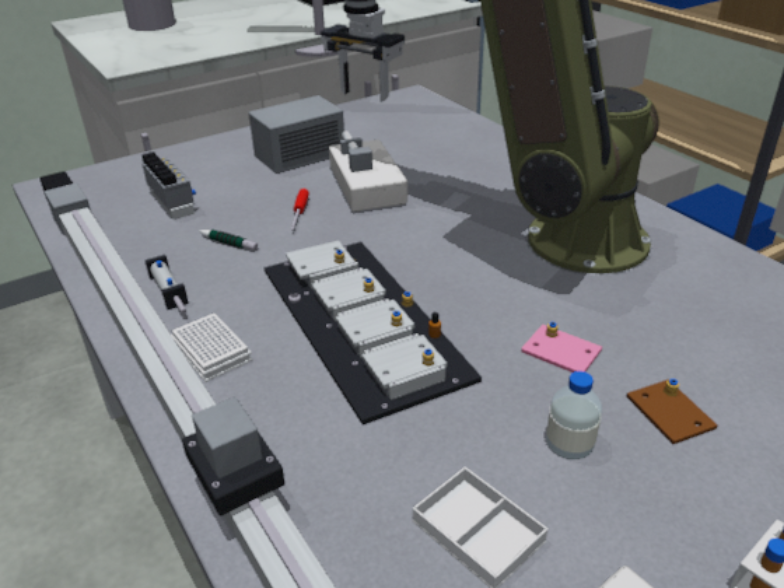

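Run:
```python
import numpy as np
# plane fit per cover, bed yaw from nest centres
N=np.array([[510,-200],[522,-84],[539,24],[548,138]]) 
d=np.polyfit(N[:,1],N[:,0],1); yaw=-np.arctan(d[0]); print("yaw",yaw)
c=N.mean(0); print(c)
ex=np.array([np.cos(yaw),np.sin(yaw)]); ey=np.array([-ex[1],ex[0]])
for n in("top","scene"):
    P=np.load(f"pics/{n}0.npz")["P"]; X=(P[...,:2]-c)@ex; Y=(P[...,:2]-c)@ey; Z=P[...,2]
    for yc in (N-c)@ey:
        r=(abs(Y-yc)<36)&(abs(X)<75)&(Z>36)&(Z<52)
        q=r&~((abs(X+30)<22)&(abs(Y-yc-24)<22))
        A=np.c_[X[q],Y[q]-yc,np.ones(q.sum())]; 
        k=np.linalg.lstsq(A,Z[q],rcond=None)[0]
        m=r&(abs(Y-yc)<12)
        print(n,round(yc),q.sum(),k.round(4),"std",(Z[q]-A@k).std().round(2),"x ext",np.percentile(X[m],[1,99]).round(1),"n",m.sum())
```

```text
yaw -0.11609069562821335
[529.75 -30.5 ]
top -171 671 [ 1.77000e-02 -4.19000e-02  4.40556e+01] std 3.06 x ext [-43.6  65.7] n 276
top -54 598 [-2.20000e-03 -4.00000e-03  4.07672e+01] std 2.77 x ext [-53.2  55.4] n 249
top 55 587 [ 3.00000e-03 -4.60000e-03  4.07287e+01] std 2.56 x ext [-53.3  53.8] n 243
top 169 583 [-1.50000e-03 -3.40000e-03  4.06838e+01] std 2.78 x ext [-52.4  56.1] n 241
scene -171 536 [ 1.68000e-02 -6.41000e-02  4.64998e+01] std 1.97 x ext [-42.2  67.2] n 195
scene -54 568 [-6.0000e-03 -3.0000e-03  4.2629e+01] std 1.68 x ext [-51.7  56.1] n 201
scene 55 701 [-9.00000e-04 -2.60000e-03  4.24957e+01] std 1.64 x ext [-52.8  56.3] n 258
scene 169 868 [-4.50000e-03 -5.90000e-03  4.21817e+01] std 1.64 x ext [-51.5  57. ] n 317
```

The top picture shows four white covers at (332,262), (383,267), (433,271) and (485,272). The look-alikes are brown at (203,395) and pink at (292,379), both off the bed, so I rule them out. The rightmost cover, at (485,272), is tilted and about 10 mm towards bed +x. I'll refine its geometry and check a close crop.

Run:
```python
import numpy as np, cv2
d=np.load("pics/top0.npz"); P=d["P"]; C=d["color"].astype(int)
x,y,z=P[...,0],P[...,1],P[...,2]
roi=(x>380)&(x<690)&(y>-310)&(y<250)
def rect(m):
    m=cv2.morphologyEx(m.astype(np.uint8),cv2.MORPH_OPEN,np.ones((3,3)))
    pts=P[m>0][:,:2].astype(np.float32); return cv2.minAreaRect(pts)
print("bed",rect(roi&((C.max(-1)<75)|(z>25))))
yaw=None
for yc,xc in((-200,517),(-84,523),(24,537),(138,548)):
    print(rect((abs(x-xc)<80)&(abs(y-yc)<56)&(z>37)&(z<53)&(C.min(-1)>150)))
# scaled crop
cv2.imwrite("pics/crop1.png",cv2.resize(d["color"][150:240,205:375,::-1],None,fx=4.5,fy=4.5,interpolation=cv2.INTER_CUBIC))
t=(abs(x-640)<25)&(abs(y+330)<25); print("bench z",np.median(z[t]))
```

```text
bed ((530.6484985351562, -30.49774169921875), (468.4432678222656, 206.3399658203125), 83.88629913330078)
((521.2576904296875, -196.88272094726562), (93.3216323852539, 112.16706085205078), 82.93087005615234)
((524.6547241210938, -83.40235900878906), (90.3873062133789, 108.56565856933594), 82.646728515625)
((533.7318725585938, 26.07330322265625), (92.56346130371094, 110.00713348388672), 75.49177551269531)
((551.041748046875, 138.96865844726562), (93.15864562988281, 107.72180938720703), 82.66675567626953)
bench z 0.2596187529462668
```

View pics/crop1.png

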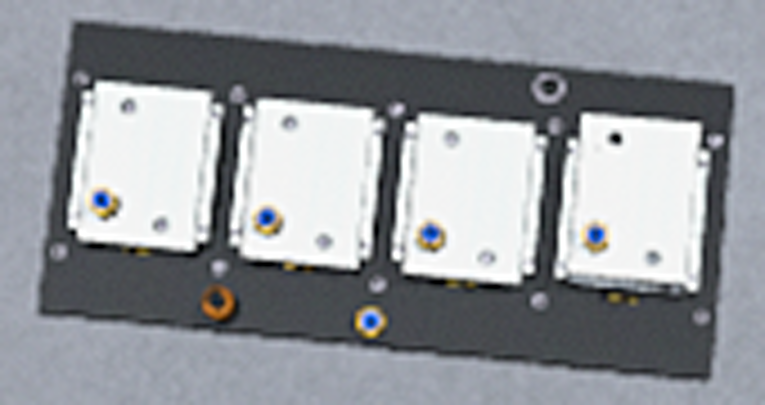

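The crop shows the right cover at (635,205). Its far hole at (615,138) is black with no dowel in it, and the grey block shows at its near end. The other three covers show dowels in their holes. So the right cover rides, off towards bed +x. Next I turn the tool so its x lies along bed y, close the fingers and go above that cover's corner.

>>> send_rows(
  plan=[
    {"travel": [0,0,0],"delta_rot": [0,0,-9.9],"fingers": 1},
    {"travel": [0,0,0],"delta_rot": [0,0,-9.9],"fingers": 1},
    {"travel": [0,0,0],"delta_rot": [0,0,-9.9],"fingers": 1},
    {"travel": [0,0,0],"delta_rot": [0,0,-9.9],"fingers": 1},
    {"travel": [0,0,0],"delta_rot": [0,0,-9.9],"fingers": 1},
    {"travel": [0,0,0],"delta_rot": [0,0,-9.8],"fingers": 1},
    {"travel": [30,30,0],"delta_rot": [0,0,0],"fingers": 1},
    {"travel": [30,30,0],"delta_rot": [0,0,0],"fingers": 1},
    {"travel": [30,30,0],"delta_rot": [0,0,0],"fingers": 1},
    {"travel": [30,30,0],"delta_rot": [0,0,0],"fingers": 1},
    {"travel": [30,30,0],"delta_rot": [0,0,0],"fingers": 1},
    {"travel": [30,30,0],"delta_rot": [0,0,0],"fingers": 1},
    {"travel": [30,30,0],"delta_rot": [0,0,0],"fingers": 1},
    {"travel": [30,30,0],"delta_rot": [0,0,0],"fingers": 1},
    {"travel": [30,30,0],"delta_rot": [0,0,0],"fingers": 1},
    {"travel": [30,30,0],"delta_rot": [0,0,0],"fingers": 1},
    {"travel": [0,0,40],"delta_rot": [0,0,0],"fingers": 1},
    {"travel": [0,0,40],"delta_rot": [0,0,0],"fingers": 1},
    {"travel": [0,0,0],"delta_rot": [0,0,0],"fingers": 1},
  ],
)

```text
clock: 3.38
eef_pos: [558.1, -232.8, 142.0]
eef_rot: [-3.137, -0.002, 1.465]
wrist_force: [0.5, 1.0, 0.7]
finger_gap: 0.4
```

Run:
```python
from h import *
s=manip.read_state(); im=camera("wrist"); print({k:np.round(s[k],3) for k in("clock","eef_pos","eef_rot","wrist_force","finger_gap")})
cv2.imwrite("pics/wr1.png",im["color"][...,::-1]); print(np.round(im["tool_from_camera"],2))
# where the target points land in the fisheye picture
from scipy.spatial.transform import Rotation as R
T=np.eye(4);T[:3,:3]=R.from_euler("xyz",s["eef_rot"]).as_matrix();T[:3,3]=s["eef_pos"]
M=np.linalg.inv(T@np.array(im["tool_from_camera"])); f=210/np.tan(np.radians(im["fov_y"])/2)
for n,p in dict(corner=(559.4,-228.7,47),tip=tuple((T@[0,0,19,1])[:3])).items():
    c=M@np.r_[p,1]; v=np.array([c[0],-c[1]]); th=np.arctan2(np.hypot(*v),-c[2]); print(n,np.array([im["cx"],im["cy"]])+v/np.hypot(*v)*th*f)
for k in("cover_1_corner","cover_1_port","cover_1"):
    for d in tip_of(k,"wrist"): print(k,round(d["confidence"],2),(T@np.array(im["tool_from_camera"])@np.r_[d["at"],1])[:3].round(1))
```

```text
{'clock': np.float64(3.375), 'eef_pos': array([ 558.126, -232.792,  141.959]), 'eef_rot': array([-3.137e+00, -2.000e-03,  1.465e+00]), 'wrist_force': array([0.463, 0.991, 0.692]), 'finger_gap': np.float64(0.424)}
[[   0.      0.96    0.26   76.73]
 [   1.     -0.     -0.     -1.19]
 [  -0.      0.26   -0.96 -160.5 ]
 [   0.      0.      0.      1.  ]]
corner [287.22787122 212.76828291]
tip [286.15470281 253.96925616]
cover_1_port 0.27 [ 557.7 -118.    42.7]
cover_1 0.95 [ 521.2 -198.5   35.5]
cover_1 0.7 [519.4 -85.1  31. ]
cover_1 0.62 [498.8 -57.4  41.8]
```

View pics/wr1.png

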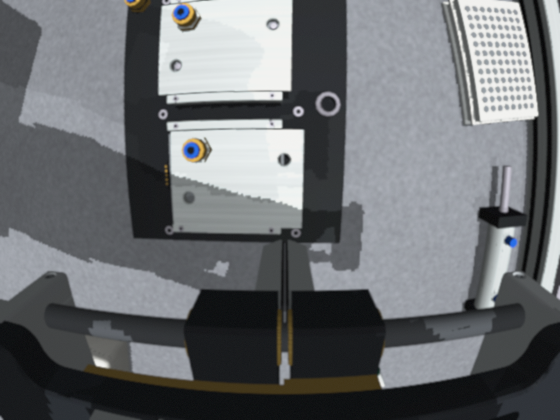

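The wrist view shows the end cover (centre about (235,185)) sticking out past its guides to the right. Its far hole at (284,159) is empty, and the corner to press is near (287,213). I go down over it.

>>> send_rows(
  plan=[
    {"travel": [4,1,30],"delta_rot": [0,0,0],"fingers": 1},
    {"travel": [0,0,30],"delta_rot": [0,0,0],"fingers": 1},
    {"travel": [0,0,10],"delta_rot": [0,0,0],"fingers": 1},
    {"travel": [0,0,2],"delta_rot": [0,0,0],"fingers": 1},
    {"travel": [0,0,2],"delta_rot": [0,0,0],"fingers": 1},
    {"travel": [0,0,0],"delta_rot": [0,0,0],"fingers": 1},
  ],
)

```text
clock: 4.32
eef_pos: [561.0, -229.7, 71.3]
eef_rot: [3.14, 0.0, 1.465]
wrist_force: [-0.4, -0.5, -0.8]
finger_gap: 0.4
```

>>> send_rows(
  plan=[
    {"travel": [0,0,2],"delta_rot": [0,0,0],"fingers": 1},
    {"travel": [0,0,2],"delta_rot": [0,0,0],"fingers": 1},
    {"travel": [0,0,0],"delta_rot": [0,0,0],"fingers": 1},
  ],
)

```text
clock: 4.7
eef_pos: [560.6, -229.5, 66.3]
eef_rot: [-3.141, -0.0, 1.465]
wrist_force: [0.1, -0.7, 0.2]
finger_gap: 0.4
```

>>> send_rows(
  plan=[
    {"travel": [0,0,1.5],"delta_rot": [0,0,0],"fingers": 1},
    {"travel": [0,0,0],"delta_rot": [0,0,0],"fingers": 1},
    {"travel": [0,0,0],"delta_rot": [0,0,0],"fingers": 1},
  ],
)

```text
clock: 5.08
eef_pos: [560.6, -229.5, 64.9]
eef_rot: [-3.142, -0.0, 1.465]
wrist_force: [0.0, -1.0, 0.1]
finger_gap: 0.5
```

```bash
cat > tilt.py <<'E'
from h import *
s=manip.read_state(); print(s["eef_pos"].round(1),s["wrist_force"].round(2),round(s["clock"],2))
c=np.array([530.6,-30.5]); ex=np.array([.9943,-.1066]); ey=np.array([.1066,.9943])
for n in("scene","top"):
    im=camera(n); P=cloud(im); X=(P[...,:2]-c)@ex; Y=(P[...,:2]-c)@ey; Z=P[...,2]
    for yc in(-169,-56,56,169):
        r=(abs(Y-yc)<34)&(abs(X)<75)&(Z>33)&(Z<53)&(im["color"].min(-1)>110)&~((abs(X+27)<25)&(abs(Y-yc-24)<22))
        A=np.c_[X[r],Y[r]-yc,np.ones(r.sum())]
        if len(A)<30: print(n,yc,"hidden");continue
        k=np.linalg.lstsq(A,Z[r],rcond=None)[0]; g=abs(Z[r]-A@k)<3; k=np.linalg.lstsq(A[g],Z[r][g],rcond=None)[0]
        print(n,yc,g.sum(),"slopes",k[:2].round(3),"z0",k[2].round(1),"x",np.percentile(X[r][g],[1,99]).round(1))
    cv2.imwrite("pics/%s_%d.png"%(n,s["clock"]*100),im["color"][...,::-1])
E
python3 tilt.py
```

```text
[ 560.6 -229.5   64.9] [ 0.02 -0.97  0.09] 5.08
scene -169 260 slopes [ 0.005 -0.048] z0 46.6 x [-42.3  64.7]
scene -56 474 slopes [-0.    -0.004] z0 42.7 x [-54.8  54.6]
scene 56 594 slopes [-0.001 -0.008] z0 42.5 x [-54.1  55.3]
scene 169 732 slopes [-0.002 -0.004] z0 42.5 x [-51.1  57.2]
top -169 hidden
top -56 403 slopes [ 0.005 -0.011] z0 40.1 x [-54.5  54.1]
top 56 399 slopes [ 0.    -0.003] z0 39.9 x [-54.1  55.1]
top 169 404 slopes [ 0.006 -0.013] z0 40.1 x [-51.  57.]
```

>>> send_rows(
  plan=[
    {"travel": [0,0,1.5],"delta_rot": [0,0,0],"fingers": 1},
    {"travel": [0,0,1.5],"delta_rot": [0,0,0],"fingers": 1},
    {"travel": [0,0,0],"delta_rot": [0,0,0],"fingers": 1},
  ],
)

```text
clock: 5.55
eef_pos: [560.6, -229.5, 61.8]
eef_rot: [-3.141, -0.0, 1.465]
wrist_force: [-0.6, 0.5, 0.4]
finger_gap: 0.2
```

>>> send_rows(
  plan=[
    {"travel": [0,0,1],"delta_rot": [0,0,0],"fingers": 1},
    {"travel": [0,0,0],"delta_rot": [0,0,0],"fingers": 1},
    {"travel": [0,0,0],"delta_rot": [0,0,0],"fingers": 1},
  ],
)

```text
clock: 5.92
eef_pos: [560.7, -229.5, 61.0]
eef_rot: [3.142, -0.0, 1.465]
wrist_force: [-0.5, -0.8, 0.9]
finger_gap: 0.5
```

```bash
python3 tilt.py
```

```text
[ 560.7 -229.5   61. ] [-0.49 -0.79  0.89] 5.92
scene -169 225 slopes [-0.022  0.036] z0 46.4 x [-41.5  64.3]
scene -56 468 slopes [0.001 0.002] z0 42.5 x [-53.9  54.9]
scene 56 583 slopes [ 0.002 -0.002] z0 42.5 x [-53.6  55.7]
scene 169 729 slopes [-0.     0.003] z0 42.5 x [-51.2  56.9]
top -169 hidden
top -56 399 slopes [ 0.003 -0.01 ] z0 40.0 x [-54.5  53.5]
top 56 402 slopes [-0.006  0.007] z0 40.5 x [-54.1  55. ]
top 169 387 slopes [-0.001  0.008] z0 40.0 x [-49.8  57.5]
```

The tilt has reversed under the finger. I press 1 mm more for margin, hold, then release.

>>> send_rows(
  plan=[
    {"travel": [0,0,0.8],"delta_rot": [0,0,0],"fingers": 1},
    {"travel": [0,0,0],"delta_rot": [0,0,0],"fingers": 1},
    {"travel": [0,0,0],"delta_rot": [0,0,0],"fingers": 1},
  ],
)

```text
clock: 6.4
eef_pos: [560.7, -229.5, 60.2]
eef_rot: [3.141, 0.0, 1.465]
wrist_force: [0.9, 0.0, 0.8]
finger_gap: 0.5
```

```bash
python3 tilt.py | head -2
```

```text
[ 560.7 -229.5   60.2] [0.87 0.05 0.84] 6.4
scene -169 221 slopes [-0.037  0.063] z0 46.6 x [-39.4  64.7]
```

>>> send_rows(
  plan=[
    {"travel": [0,0,0.7],"delta_rot": [0,0,0],"fingers": 1},
    {"travel": [0,0,0],"delta_rot": [0,0,0],"fingers": 1},
    {"travel": [0,0,0],"delta_rot": [0,0,0],"fingers": 1},
  ],
)

```text
clock: 6.88
eef_pos: [560.7, -229.6, 59.8]
eef_rot: [3.141, 0.0, 1.465]
wrist_force: [-1.6, 0.3, 4.6]
finger_gap: 0.6
```

>>> send_rows(
  plan=[
    {"travel": [0,0,-5],"delta_rot": [0,0,0],"fingers": 1},
    {"travel": [0,0,-10],"delta_rot": [0,0,0],"fingers": 1},
    {"travel": [0,0,-25],"delta_rot": [0,0,0],"fingers": 1},
    {"travel": [26,20,0],"delta_rot": [0,0,0],"fingers": 1},
    {"travel": [0,24,0],"delta_rot": [0,0,0],"fingers": 1},
    {"travel": [0,0,0],"delta_rot": [0,0,0],"fingers": 1},
  ],
)

```text
clock: 7.62
eef_pos: [607.9, -208.1, 99.7]
eef_rot: [3.141, 0.0, 1.466]
wrist_force: [-0.1, -0.1, -0.3]
finger_gap: 0.7
```

```bash
python3 - <<'E'
from h import *
s=manip.read_state(); im=camera("wrist"); cv2.imwrite("pics/wr2.png",im["color"][...,::-1])
p=s["eef_pos"]; q=p[:2]-[530.6,-30.5]; print(p.round(1),"bed frame",(q@[.9943,-.1066]).round(1),(q@[.1066,.9943]).round(1))
E
python3 tilt.py
```

```text
[ 607.9 -208.1   99.7] bed frame 95.8 -168.3
[ 607.  -208.2   99.5] [-0.38 -0.17 -0.85] 7.67
scene -169 403 slopes [ 0.016 -0.065] z0 46.7 x [-43.5  62.7]
scene -56 469 slopes [ 0.003 -0.006] z0 42.7 x [-54.3  54.6]
scene 56 588 slopes [-0.003 -0.002] z0 42.6 x [-53.7  55.2]
scene 169 726 slopes [0. 0.] z0 42.4 x [-50.4  57.5]
top -169 hidden
top -56 214 slopes [-0.008 -0.002] z0 40.6 x [-54.5  54. ]
top 56 394 slopes [-0.001 -0.009] z0 40.0 x [-53.8  55.3]
top 169 402 slopes [-0.005  0.01 ] z0 40.3 x [-50.6  57.2]
```

View pics/wr2.png

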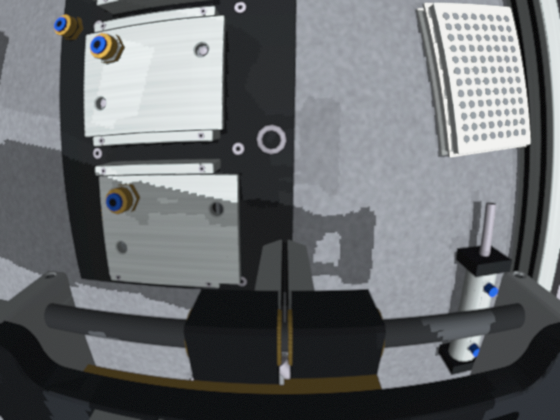

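The view shows the end cover at (170,230) fallen back on its dowels. The closed fingers are past its far end, clear of the thumb nut at (271,139). The last press read 4.6 N as the corner bottomed out, so the rock is confirmed. I go down to push.

>>> send_rows(
  plan=[
    {"travel": [0,0,24],"delta_rot": [0,0,0],"fingers": 1},
    {"travel": [0,0,23.5],"delta_rot": [0,0,0],"fingers": 1},
    {"travel": [0,-8,0],"delta_rot": [0,0,0],"fingers": 1},
    {"travel": [0,-6,0],"delta_rot": [0,0,0],"fingers": 1},
    {"travel": [0,0,0],"delta_rot": [0,0,0],"fingers": 1},
  ],
)

```text
clock: 8.4
eef_pos: [593.2, -207.1, 53.3]
eef_rot: [3.14, 0.0, 1.464]
wrist_force: [0.4, 1.4, 0.6]
finger_gap: 0.5
```

>>> send_rows(
  plan=[
    {"travel": [0,-2,0],"delta_rot": [0,0,0],"fingers": 1},
    {"travel": [0,-2,0],"delta_rot": [0,0,0],"fingers": 1},
    {"travel": [0,0,0],"delta_rot": [0,0,0],"fingers": 1},
  ],
)

```text
clock: 8.78
eef_pos: [589.2, -206.4, 52.0]
eef_rot: [3.142, -0.0, 1.465]
wrist_force: [-0.6, -0.2, 0.0]
finger_gap: 0.7
```

>>> send_rows(
  plan=[
    {"travel": [0,-1.5,0],"delta_rot": [0,0,0],"fingers": 1},
    {"travel": [0,-1.5,0],"delta_rot": [0,0,0],"fingers": 1},
    {"travel": [0,0,0],"delta_rot": [0,0,0],"fingers": 1},
  ],
)

```text
clock: 9.15
eef_pos: [586.3, -206.1, 52.0]
eef_rot: [3.141, -0.0, 1.465]
wrist_force: [0.8, 0.9, -0.8]
finger_gap: 0.4
```

```bash
python3 tilt.py|head -2
```

```text
[ 586.3 -206.1   52. ] [ 0.82  0.88 -0.77] 9.15
scene -169 355 slopes [ 0.024 -0.064] z0 46.4 x [-45.3  58.2]
```

>>> send_rows(
  plan=[
    {"travel": [0,-1.5,0],"delta_rot": [0,0,0],"fingers": 1},
    {"travel": [0,-1.5,0],"delta_rot": [0,0,0],"fingers": 1},
    {"travel": [0,0,0],"delta_rot": [0,0,0],"fingers": 1},
  ],
)

```text
clock: 9.62
eef_pos: [583.1, -205.8, 51.9]
eef_rot: [-3.141, -0.0, 1.465]
wrist_force: [0.2, -0.9, -0.1]
finger_gap: 0.3
```

```bash
python3 tilt.py|head -2
```

```text
[ 583.1 -205.8   51.9] [ 0.15 -0.91 -0.15] 9.62
scene -169 339 slopes [ 0.018 -0.053] z0 46.6 x [-48.3  56.4]
```

The near edge has moved from -43.5 to -48.3, so the cover is sliding.

>>> send_rows(
  plan=[
    {"travel": [0,-1,0],"delta_rot": [0,0,0],"fingers": 1},
    {"travel": [0,-1,0],"delta_rot": [0,0,0],"fingers": 1},
    {"travel": [0,0,0],"delta_rot": [0,0,0],"fingers": 1},
  ],
)

```text
clock: 10.1
eef_pos: [581.2, -205.6, 51.9]
eef_rot: [-3.141, 0.0, 1.465]
wrist_force: [0.5, -0.4, -0.8]
finger_gap: 0.1
```

```bash
python3 tilt.py|head -2
```

```text
[ 581.2 -205.6   51.9] [ 0.45 -0.43 -0.8 ] 10.1
scene -169 308 slopes [ 0.023 -0.069] z0 46.5 x [-50.6  52.4]
```

>>> send_rows(
  plan=[
    {"travel": [0,-1,0],"delta_rot": [0,0,0],"fingers": 1},
    {"travel": [0,-1,0],"delta_rot": [0,0,0],"fingers": 1},
    {"travel": [0,0,0],"delta_rot": [0,0,0],"fingers": 1},
  ],
)

```text
clock: 10.58
eef_pos: [579.1, -205.3, 51.9]
eef_rot: [-3.141, -0.0, 1.465]
wrist_force: [-0.0, -0.2, 0.4]
finger_gap: 0.6
```

```bash
python3 tilt.py|head -2
```

```text
[ 579.1 -205.3   51.9] [-0.01 -0.19  0.35] 10.57
scene -169 292 slopes [ 0.    -0.004] z0 42.8 x [-52.7  51.8]
```

It dropped: the slopes are about 0 and it is level with the others. I back off and check all four covers.

>>> send_rows(
  plan=[
    {"travel": [0,10,0],"delta_rot": [0,0,0],"fingers": 1},
    {"travel": [0,12,0],"delta_rot": [0,0,0],"fingers": 1},
    {"travel": [0,0,-40],"delta_rot": [0,0,0],"fingers": 1},
    {"travel": [0,0,-50],"delta_rot": [0,0,0],"fingers": 1},
    {"travel": [-40,0,-20],"delta_rot": [0,0,0],"fingers": 1},
    {"travel": [-50,0,0],"delta_rot": [0,0,0],"fingers": 1},
    {"travel": [-50,-20,0],"delta_rot": [0,0,0],"fingers": 1},
    {"travel": [-50,-30,0],"delta_rot": [0,0,0],"fingers": 1},
    {"travel": [-50,-30,0],"delta_rot": [0,0,0],"fingers": 1},
    {"travel": [0,0,0],"delta_rot": [0,0,0],"fingers": 1},
  ],
)

```text
clock: 11.92
eef_pos: [494.2, -441.0, 161.9]
eef_rot: [-3.141, 0.0, 1.46]
wrist_force: [0.6, 0.7, -0.3]
finger_gap: 0.3
```

```bash
python3 tilt.py
python3 - <<'E'
import cv2,glob,os
f=max(glob.glob("pics/top_*.png"),key=os.path.getmtime); print(f)
cv2.imwrite("pics/fin.png",cv2.resize(cv2.imread(f)[140:240,180:380],None,fx=4,fy=4,interpolation=cv2.INTER_CUBIC))
E
```

```text
[ 494.2 -441.   161.9] [ 0.59  0.74 -0.25] 11.93
scene -169 388 slopes [ 0.003 -0.008] z0 42.7 x [-53.5  55.9]
scene -56 469 slopes [-0.003 -0.005] z0 42.6 x [-53.7  54.7]
scene 56 585 slopes [-0.002 -0.002] z0 42.6 x [-53.4  55.4]
scene 169 716 slopes [0.001 0.001] z0 42.4 x [-50.8  57.6]
top -169 411 slopes [ 0.003 -0.015] z0 40.0 x [-53.5  54.9]
top -56 415 slopes [-0.005 -0.011] z0 40.3 x [-54.8  54.2]
top 56 391 slopes [-0.001  0.012] z0 40.2 x [-54.1  54.6]
top 169 412 slopes [-0.006 -0.005] z0 40.1 x [-51.2  56.9]
pics/top_1192.png
```

View pics/fin.png

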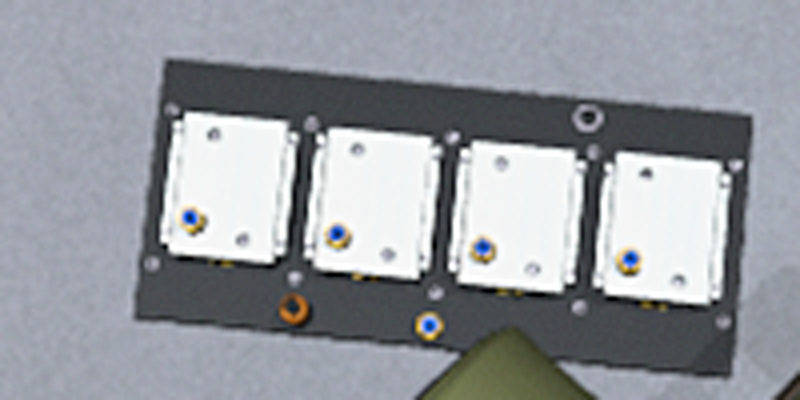

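The picture shows all four covers lined up. The right cover at (665,228) now has dowels in both holes, at (646,173) and (679,281). The vial, spare fitting and thumb nut are where they were. Handing in.

```bash
python3 -c "
from cell import manip; print(manip.sign_off())"
```

```text
the job is handed in; nothing more can be done
None
```

The riding cover was the one at the right (-y) end of the bed, about 10 mm off towards the far end. It is now seated, and I handed the job in at about 12 s on the clock. I pressed only this cover, because the first images already showed it tilted with its far hole empty.

- **Rock:** I pressed its high corner until the fingertip was at about 41 mm and the cover's tilt had reversed. The last step read 4.6 N as it bottomed out, and it fell back on release.
- **Push:** I pushed it about 10 mm along its guides with closed fingers on its far end face until it dropped, then moved the arm clear.
- **Final checks:** In both cameras the cover's top is level with the other three, at 40.0 mm against 40.1–40.3 mm in the top view. The scene camera shows it tilted about 0.009 rad.
- **Disagreements:** The top camera gave a noisier tilt of about 0.015 rad for it, and similar values for two of the covers I never touched. The scene camera reads about 2.5 mm high on all four covers. I took both as camera error.
- **Other things:** The vial, spare fitting and thumb nut look unmoved in the last picture. I did not re-measure the reagent bottle, driver, pen or tray, but the arm did not go near them.

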